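# Step the tube feeder back one notch

## Task

The tube feeder on the lab bench has fed one place too far. With a fingertip on its thumb tab, lift the pawl off the ratchet wheel until it stays up, push the wheel backward (clockwise seen from above) by one notch - the upright pegs are there to push on - then tip the pawl back so that it sits fully down in that notch. Leave the bottle, jar, trough and tube rack where they stand.

Things in the scene. Friction and masses are not known exactly. Their poses are not given: they have to be found in the camera images.
- feeder: Tube feeder, fixed to the bench: white casing 230 (x) by 270 (y) by 40 mm high under a flat metal ratchet wheel on an upright spindle. Origin on the bench, on the wheel's axis (the casing's middle is 20 mm towards -y); z up. The pawl is at the wheel's -y side. Offsets in the other entries are in this frame. Its yaw is -0.25 to 0.6 rad.
- wheel (a joint): Turn of the ratchet wheel, rad: growing = anticlockwise from above = forward; falling = backward. 8 notches 0.785 apart; within 0.08 of 0 at the start, -0.785 when one notch back. With the pawl down it is blocked backward, with about 0.17 of free play each side of a notch's middle. Friction (about 2 N at a peg) keeps it where it is left.
- wheel_center (a point): Centre of the wheel's top face, on its axis, 57 mm above the bench. Disc of 200 mm diameter; on its rim, 79 to 99 mm from the axis, 8 saw teeth 10 mm high. An inner ring of capped tubes, fixed in the wheel, reaches 40 mm from the axis and 105 mm above the bench.
- peg0 (a point): Centre of the top of one of the wheel's four upright finger pegs: bright metal, 10 mm diameter, 40 mm tall on the wheel's top face (tops 97 mm above the bench), 64 mm from the axis, 90 degrees apart, turning with the wheel. This one lies at joint wheel + 45 degrees, counted anticlockwise from the feeder's +x.
- peg1 (a point): The same for the peg at joint wheel + 135 degrees (on the robot's side, to the left, away from the pawl).
- peg2 (a point): The same for the peg at joint wheel + 225 degrees.
- peg3 (a point): The same for the peg at joint wheel + 315 degrees.
- pawl (a joint): Swing of the pawl, rad: 0 = fully down, nose in a notch; 1.2 = fully up at its stop. Hinge along the feeder's y, 82 mm above the bench, 62 mm towards -x of the wheel's axis. The weighted tab tips over centre at about 0.6: past it the pawl falls open and stays up, below it it falls shut. Under 1 N at the tab. With the nose on a tooth the pawl stays at 0.05 to 0.2.
- tab_top (a point): Middle of the top edge of the pawl's thumb tab, a dark steel paddle 30 mm wide (along y), 9 thick, 22 tall on a thin stem; 58 mm from the hinge, at y = -130 mm. Pawl down: it leans 0.6 rad to +x, top at x = -29, 130 mm above the bench. Pawl up: leans 0.6 to -x, top at x = -95. Pushing its top to -x lifts the pawl, to +x lowers it. The bracket beside it is 91 mm high.
- nose (a point): Underside of the pawl's nose (6 by 14 mm), at the free end of the arm that reaches 62 mm from the hinge towards +x over the wheel's rim, 89 mm from the axis. It drops cleanly into a notch when the wheel is within about 0.12 rad of the notch's middle.
- bottle: Amber reagent bottle, 54 mm diameter, 115 mm high, loose; origin at the centre of its underside. Bystander.
- jar: White closed jar, 56 mm diameter, 70 mm high, loose; origin at the centre of its underside. Bystander.
- trough: White open reagent trough 130 by 60 by 40 mm, loose; origin at the centre of its underside. Bystander.
- rack: White tube rack 180 by 70 mm, 58 mm high (tubes to 90 mm), loose; origin at the centre of its underside. Bystander.

How it is judged (in metres and radians):
On the way, in this order (a step that is already met when the one before it is completed fails the run):
1. the pawl is flipped up and stays up, the wheel still in its first notch (value of joint pawl above 0.9 rad and value of joint wheel between -0.25 and 0.3 rad), for 0.2 s.
2. with the pawl up, the wheel stands one notch back (value of joint pawl above 0.9 rad and value of joint wheel between -0.965 and -0.605 rad), for 0.2 s.
At the end, for the whole second after the job is handed in: The pawl is fully down (within 0.05 rad) in the notch one place back: the wheel stands at rest between -0.965 and -0.605 rad. Bottle, jar, trough and rack are within 20 mm of where they stood (value of joint pawl below 0.05 rad and value of joint wheel between -0.965 and -0.605 rad and not (velocity of joint wheel above 0.05 rad/s) and velocity of joint wheel above -0.05 rad/s and distance of each of bottle, jar, trough, rack from where it was at the start of the episode below 0.02 m); the robot touches nothing.
It fails at once if a bystander is lifted, carried, knocked over or pushed away (distance of any of bottle, jar, trough, rack from where it was at the start of the episode above 0.03 m or angle between any of bottle, jar's own z axis and vertical above 0.4 rad).
It also fails if it takes over 54 s, if anything falls off the work surface, if the arm or the gripper's body presses on something with over 40 N, if the wrist force passes 120 N, or if a joint passes its speed limit or range.

## Robot

A 6-joint arm with a two-finger parallel gripper is mounted at the origin on the work surface. World frame = base frame: x ahead of the robot, y to its left, z up, the work surface at z = 0. Lengths are in m, angles in degrees, forces in N, time in s.
With the tool pointing down it reaches from about 0.375 to 0.9 m from the base axis. Payload 3.1 kg.
Tool frame: the origin (TCP) lies at the very end of the fingers, on their centre line; the grasp point (between the pads) lies behind it (bot.grip_depth is the z of the grasp point in the tool frame, in m); z points along the fingers, y is the direction in which the jaws open and shut (so a half turn about z gives the same grasp; the last joint's range is limited). The gripper opens to 87 mm and grips with 3 to 60 N. Pads are 19 mm wide; open, the fingers measure 117 mm over their backs; the gripper's body (75 mm by 190 mm) begins 51 mm behind the grasp point.
Start: joints at [-73.711, 30.224, 82.088, -0, 67.689, -10.227], TCP at [0.279, -0.559, 0.223] pointing down, gripper open.
Joint ranges: [-176.69, 176.69], [-43.24, 126.21], [12.49, 139.97], [-82, 262], [0, 151.66], [-163.58, 163.58]. Speed limits (degrees/s): [159.86, 159.86, 180, 180, 180, 180].

## Interface

Orientations are given as a 3x3 rotation matrix whose columns are the frame's x, y, z axes.
In Python, from rig import bot, vision gives the robot as it stands. The module is installed in compiled form; this text tells all that it offers.
- The arm moves only by the shell command python3 -m jog 'ROWS'. ROWS is JSON, a list of rows, each a list of 3 entries, a list of its own where there are three numbers: the shift along the tool's x, y, z in mm, then the turn, a rotation vector about the tool's x, y, z in degrees, then the closure, from 0 (fully open) to 1 (shut). In form: [[[dx, dy, dz], [wx, wy, wz], fingers], ...]. A call has 1 to 12 rows; each row is the pose to reach, as a shift and turn from the pose commanded when the call began, along the tool's axes at that moment; what a row does not reach only later rows make up. A row lasts 1/12 s, in which the tool goes at most 41.7 mm and 7.16 degrees, less where a joint would pass 70% of its speed; a pose out of reach is approached as far as the arm can. A call with a gripper value outside its range is refused whole. The fingers move at their own pace and stop on an object; the grip force is fixed at half the most. Time passes only in rows, so rows that repeat a pose let the fingers close. It gives the time, the measured TCP pose, the force and the opening at its end, in the units of the state.
- bot.read_state(): the state, without advancing time (a new reading comes with each control period).
- vision.capture(name): name is "scene" or "top" or "wrist"; returns the picture (400x640x3 uint8, red, green, blue); there is no depth.
- vision.camera_info(name): a dict with "intrinsics" (3x3 intrinsics, pixels), "camera_from_world" (4x4, takes a point from world to camera coordinates); the wrist camera has in their place "mount" (4x4, takes a point from camera to tool coordinates, whose origin is the TCP and whose axes are the flange's). Camera axes: x right, y up, looking along -z (the intrinsics and any distortion apply to the point x, -y, -z); pixel columns grow to the right and rows downward; lengths in m; the calibration is good to about 2 mm. A picture is of the moment at which its call begins: read the wrist's pose just before it. camera_info takes no time and is no camera call.
- bot.hand_in(): hands the job in, once; it reports no verdict.
The state is a dict: "time_s": time; "joint_positions": joint angles; "qvel": joint speeds; "tau": joint torques, N m; "position": TCP position; "tcp_rot": TCP orientation; "force": force on the tool from outside, world axes, zero at the start; "moment": the same for the moment, N m; "opening": opening from 0.0 (shut) to 1.0 (fully open).
Only numpy, scipy, OpenCV 4.12 (cv2) and the standard library are available. Lean on these libraries where they do the work, as an engineer would, in place of code of your own. Each camera call takes 0.05 s, during which the arm holds its last target. There are 200 camera calls.

## Working session

There is one attempt and no reset: what is moved stays moved. The work goes in short steps, Python scripts to look and compute and a shell command to move; the robot and the scene stay as the last step left them, time stands still between calls to the robot, and variables do not carry over. Pictures are saved under pics/ and viewed, about 8 in all and at most 12, crops included, and the job is handed in when it is done.

```bash
mkdir -p pics
python3 - <<'E'
from rig import bot, vision
import cv2,numpy as np
s=bot.read_state(); print({k:np.round(v,3).tolist() for k,v in s.items()}, bot.grip_depth)
for n in("top","scene"):
    im=vision.capture(n); cv2.imwrite(f"pics/{n}0.png",im[:,:,::-1])
    i=vision.camera_info(n); print(n,{k:np.round(v,4).tolist() if not isinstance(v,str) else v for k,v in i.items()})
print(vision.camera_info("wrist"))
E
```

```text
{'time_s': 0.0, 'joint_positions': [-73.711, 30.279, 82.157, 0.001, 67.69, -10.227], 'qvel': [0.01, 0.032, 0.018, 0.074, 0.05, -0.023], 'tau': [-0.0, -44.004, -17.659, 0.063, 0.058, -0.0], 'position': [0.279, -0.559, 0.222], 'tcp_rot': [[0.895, 0.446, -0.001], [0.446, -0.895, 0.002], [0.0, -0.002, -1.0]], 'force': [-0.172, 0.258, 1.17], 'moment': [-0.006, -0.049, 0.018], 'opening': 0.999} -0.0187
top {'intrinsics': [[432.7712, 0.0, 322.533], [0.0, 432.7712, 205.2612], [0.0, 0.0, 1.0]], 'camera_from_world': [[0.1012, -0.9949, 0.0016, 0.0154], [0.9685, 0.0989, 0.2285, -0.6597], [-0.2275, -0.0216, 0.9735, -0.8809], [0.0, 0.0, 0.0, 1.0]]}
scene {'intrinsics': [[503.6784, 0.0, 317.991], [0.0, 503.6784, 204.6454], [0.0, 0.0, 1.0]], 'camera_from_world': [[0.8053, 0.5926, -0.0197, -0.5459], [-0.3101, 0.4492, 0.8379, 0.056], [0.5054, -0.6686, 0.5455, -1.6953], [0.0, 0.0, 0.0, 1.0]]}
{'intrinsics': array([[307.0282095 ,   0.        , 315.48145905],
       [  0.        , 307.0282095 , 198.2178388 ],
       [  0.        ,   0.        ,   1.        ]]), 'mount': array([[-1.52266396e-05,  9.62017988e-01,  2.72986063e-01,
         7.47326579e-02],
       [ 9.99999917e-01, -9.65404628e-05,  3.95992011e-04,
         4.95916023e-04],
       [ 4.07305639e-04,  2.72986046e-01, -9.62017907e-01,
        -1.62272435e-01],
       [ 0.00000000e+00,  0.00000000e+00,  0.00000000e+00,
         1.00000000e+00]])}
```

View pics/top0.png

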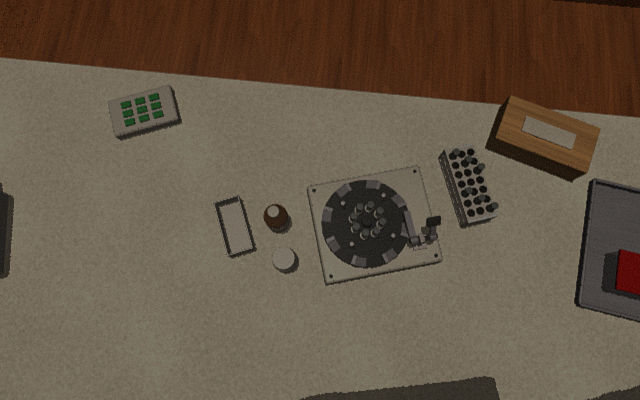

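View pics/scene0.png

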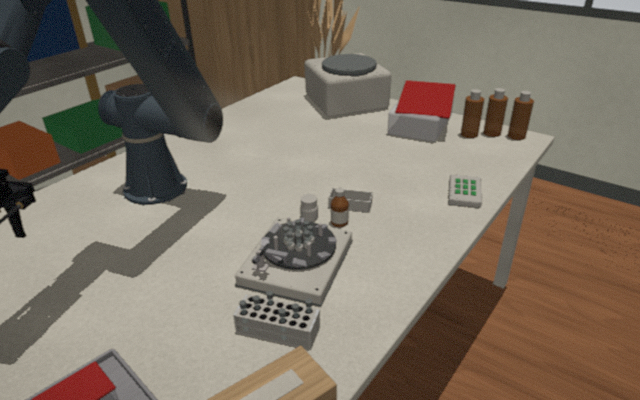

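The top view shows the feeder casing with corners near (308,186), (417,166), (441,262) and (326,283). The wheel is at about (366,224), and the pawl and tab are at the right, around (430,228). The rack is right of the feeder; the bottle (276,217), jar (285,260) and trough (235,227) are left.

```bash
cat > h.py <<'E'
import numpy as np,cv2
from rig import bot,vision
def ray(n,uv,z):
    i=vision.camera_info(n);K=i["intrinsics"];T=np.array(i["camera_from_world"])
    d=np.linalg.inv(K)@[uv[0],uv[1],1];d=T[:3,:3].T@(d*[1,-1,-1]);c=-T[:3,:3].T@T[:3,3]
    return c+d*(z-c[2])/d[2]
def proj(n,p):
    i=vision.camera_info(n);T=np.array(i["camera_from_world"]);q=T[:3,:3]@p+T[:3,3];q=i["intrinsics"]@(q*[1,-1,-1]);return q[:2]/q[2]
def wray(s,uv,z):
    i=vision.camera_info("wrist");M=np.array(i["mount"]);R=np.array(s["tcp_rot"])
    d=R@M[:3,:3]@((np.linalg.inv(i["intrinsics"])@[uv[0],uv[1],1])*[1,-1,-1]);c=np.array(s["position"])+R@M[:3,3]
    return c+d*(z-c[2])/d[2]
def wproj(s,p):
    i=vision.camera_info("wrist");M=np.array(i["mount"]);R=np.array(s["tcp_rot"])
    q=M[:3,:3].T@(R.T@(np.array(p)-s["position"])-M[:3,3]);q=i["intrinsics"]@(q*[1,-1,-1]);return q[:2]/q[2]
E
python3 - <<'E'
from h import *
im=cv2.imread("pics/top0.png")
c=[ray("top",p,.04)[:2] for p in[(308,186),(417,166),(441,262),(326,283)]]
print(np.round(c,3), [round(float(np.linalg.norm(c[i]-c[i-1])),3) for i in range(4)])
m=np.mean(c,0)
ey=(c[0]-c[1])+(c[3]-c[2]); yaw=np.arctan2(-ey[0],ey[1]); ex=(c[0]-c[3])+(c[1]-c[2]); print("yaw",yaw,np.arctan2(ex[1],ex[0]))
o=m+.02*np.array([-np.sin(yaw),np.cos(yaw)]);print("origin",o)
print("wheel direct",ray("top",(366,224),.062)[:2])
cv2.imwrite("pics/crop.png",cv2.resize(im[145:295,250:510],None,fx=3,fy=3,interpolation=cv2.INTER_CUBIC))
E
```

```text
[[ 0.706  0.121]
 [ 0.78  -0.128]
 [ 0.561 -0.193]
 [ 0.489  0.058]] [0.226, 0.26, 0.229, 0.261]
yaw 0.28490350363521644 0.28669062583327515
origin [ 0.62816682 -0.0164229 ]
wheel direct [ 0.62534109 -0.01799266]
```

View pics/crop.png

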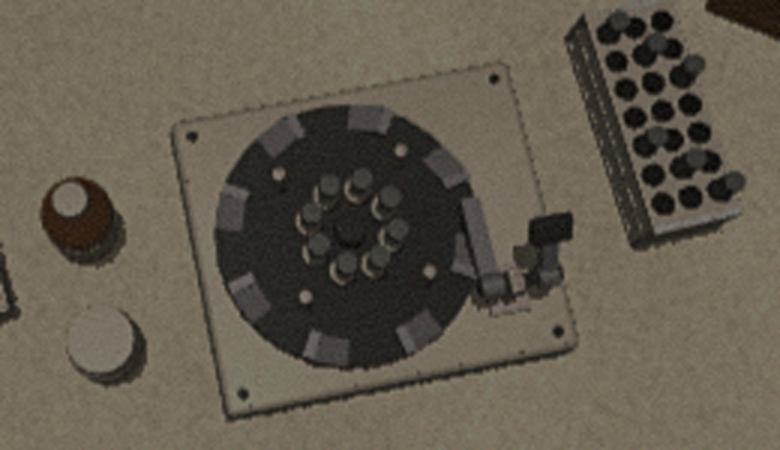

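The crop shows pegs at (279,173), (400,150), (430,271) and (306,297), and the dark tab at (551,228). The rack is just beyond the tab. Next I check these against the given geometry.

Run:
```python
from h import *
P=[ray("top",(250+x/3,145+y/3),.097)[:2] for x,y in[(400,150),(279,173),(306,297),(430,271)]]
c=np.mean(P,0);print("pegs",np.round(P,3),"c",c,[round(float(np.linalg.norm(p-c)),4) for p in P])
print("ang (yaw+wheel)",[np.round(np.degrees(np.arctan2(*(p-c)[::-1]))-45-90*i,1)%360 for i,p in enumerate(P)], "deg; yaw deg",np.degrees(.286))
yaw=.286;R=np.array([[np.cos(yaw),-np.sin(yaw)],[np.sin(yaw),np.cos(yaw)]])
o=c
print("tab pred",o+R@[-.029,-.130],"up",o+R@[-.095,-.130],"meas",ray("top",(250+551/3,145+228/3),.128)[:2])
for n,(x,y),z in[("rackfeet corners",(570,35),.058),("rc2",(640,238),.058),("jar",(102,340),.07),("bottle",(70,198),.115)]:
    q=ray("top",(250+x/3,145+y/3),z)[:2];print(n,q,R.T@(q-o))
for n in("tab",):
    print("scene tab px",proj("scene",np.append(o+R@[-.029,-.130],.13)))
s=bot.read_state();print("feeder-frame TCP",R.T@(s["position"][:2]-o))
```

```text
pegs [[ 0.686 -0.048]
 [ 0.66   0.038]
 [ 0.572  0.011]
 [ 0.6   -0.075]] c [ 0.62964252 -0.01828183] [0.0637, 0.0642, 0.0643, 0.064]
ang (yaw+wheel) [np.float64(287.6), np.float64(286.6), np.float64(287.8), np.float64(287.2)] deg; yaw deg 16.386592940741544
tab pred [ 0.6384957  -0.15118262] up [ 0.57517662 -0.16980234] meas [ 0.6327513  -0.15149459]
rackfeet corners [ 0.80178956 -0.17653694] [ 0.12050798 -0.2003924 ]
rc2 [ 0.64745827 -0.23470702] [-0.04396514 -0.21266013]
jar [0.53037443 0.15335311] [-0.04681469  0.19266834]
bottle [0.62276472 0.18350201] [0.05032822 0.19552773]
scene tab px [266.03396813 246.99272821]
feeder-frame TCP [-0.48895373 -0.4194083 ]
```

```bash
cat >> h.py <<'E'
O=np.array([.6296,-.0175]);YAW=.286
RF=np.array([[np.cos(YAW),-np.sin(YAW)],[np.sin(YAW),np.cos(YAW)]])
def F(x,y,z): return np.append(O+RF@[x,y],z)
def to(x,y,z,ang=0):
    "shift (mm) and turn (deg) in tool axes to feeder-frame point, tool x at ang deg from feeder x, pointing down"
    from scipy.spatial.transform import Rotation as Ro
    s=bot.read_state();R=np.array(s["tcp_rot"]);a=YAW+np.radians(ang)
    G=np.array([[np.cos(a),np.sin(a),0],[np.sin(a),-np.cos(a),0],[0,0,-1]])
    print(np.round(1e3*R.T@(F(x,y,z)-s["position"]),1),np.round(Ro.from_matrix(R.T@G).as_rotvec(degrees=True),2))
def where():
    s=bot.read_state();print("t",s["time_s"],"F-frame",np.round(1e3*RF.T@(s["position"][:2]-O),1),"z",round(1e3*s["position"][2],1),"f",np.round(s["force"],1),"op",s["opening"],"q",np.round(s["joint_positions"],0))
E
python3 -c "
from h import *
to(.01,-.133,.2)"
```

```text
[ 541.9 -194.9   22.2] [-1.100e-01 -1.000e-02  1.013e+01]
```

```bash
python3 -m jog '[[[34,-12,1],[0,0,5],1],[[68,-24,3],[0,0,10],1],[[102,-37,4],[0,0,10],1],[[136,-49,5],[0,0,10],1],[[170,-61,7],[0,0,10],1],[[204,-73,8],[0,0,10],1],[[238,-86,10],[0,0,10],1],[[272,-98,11],[0,0,10],1],[[306,-110,12],[0,0,10],1],[[340,-122,14],[0,0,10],1],[[374,-134,15],[0,0,10],1],[[408,-147,16],[0,0,10],1]]'; python3 -c "
from h import *
where();to(.01,-.133,.2)"
```

```text
time_s: 1.1
position: [0.5793, -0.244, 0.2059]
tcp_rot: [[0.959, 0.284, -0.001], [0.284, -0.959, 0.001], [-0.001, -0.001, -1.0]]
force: [1.0, -0.9, -0.7]
opening: 0.17
t 1.1 F-frame [-112.2 -203.1] z 205.9 f [ 1.  -0.9 -0.7] op 0.16999873540693847 q [-33.  32.  82.  -0.  66.  40.]
[122.3 -69.8   5.9] [-0.04  0.04  0.13]
```

```bash
python3 -m jog '[[[30,-17,1],[0,0,0],1],[[61,-35,3],[0,0,0],1],[[92,-52,4],[0,0,0],1],[[122,-70,6],[0,0,0],1],[[122,-70,6],[0,0,0],1],[[122,-70,6],[0,0,0],1]]'
python3 - <<'E'
from h import *
where();s=bot.read_state();im=vision.capture("wrist");b=im[:,:,::-1].copy()
for n,p in dict(tab=F(-.029,-.13,.13),tip=s["position"],p0=F(.0453,.0453,.097),p3=F(.0453,-.0453,.097)).items():
    u=wproj(s,p);print(n,np.round(u));cv2.circle(b,tuple(int(v) for v in np.clip(u,-999,2000)),4,(0,0,255),1)
cv2.imwrite("pics/w1.png",b);im=vision.capture("top");cv2.imwrite("pics/t1.png",im[:,:,::-1])
E
```

```text
time_s: 1.6
position: [0.676, -0.1416, 0.1994]
tcp_rot: [[0.958, 0.288, -0.002], [0.288, -0.958, 0.0], [-0.001, -0.001, -1.0]]
force: [0.2, -0.2, 0.1]
opening: 0.007
t 1.6 F-frame [   9.5 -132.2] z 199.4 f [ 0.2 -0.2  0.1] op 0.007046542185241325 q [-21.  37.  73.  -0.  70.  52.]
tab [312. 253.]
tip [315. 246.]
p0 [110. 157.]
p3 [215. 157.]
```

View pics/w1.png

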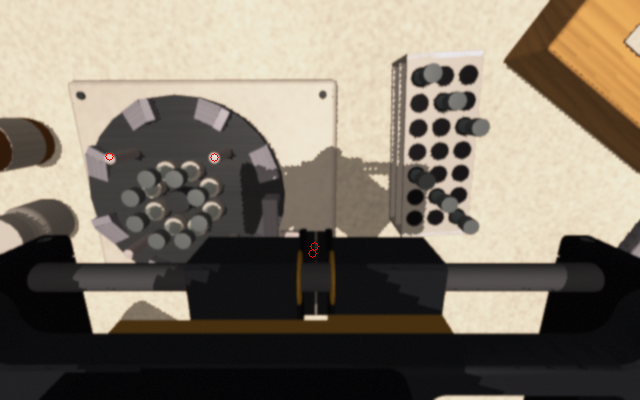

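The wheel and peg predictions coincide with the pegs in the wrist image (110,157 and 215,157), and the tip is in line with the tab. I'll descend on the +x side of the tab and push.

```bash
python3 -m jog '[[[3,0,30],[0,0,0],1],[[3,0,60],[0,0,0],1],[[3,0,87],[0,0,0],1],[[-5,0,87],[0,0,0],1],[[-13,0,87],[0,0,0],1],[[-21,0,87],[0,0,0],1],[[-29,0,87],[0,0,0],1],[[-37,0,87],[0,0,0],1],[[-45,0,87],[0,0,0],1],[[-52,0,87],[0,0,0],1],[[-60,0,87],[0,0,0],1],[[-68,0,87],[0,0,0],1]]'; python3 -c "
from h import *
where()"; python3 -m jog '[[[-4,0,0],[0,0,0],1],[[-4,0,0],[0,0,0],1],[[20,0,-10],[0,0,0],1],[[40,0,-50],[0,0,0],1],[[40,30,-88],[0,0,0],1],[[0,0,-110],[0,0,0],1],[[-40,0,-110],[0,0,0],1],[[-80,0,-110],[0,0,0],1],[[-120,0,-110],[0,0,0],1],[[-120,0,-110],[0,0,0],1]]'
python3 - <<'E'
from h import *
where();s=bot.read_state();im=vision.capture("wrist");b=im[:,:,::-1].copy()
for n,p in dict(tabup=F(-.095,-.13,.13),p0=F(.0453,.0453,.097),p1=F(-.0453,.0453,.097)).items():
    u=wproj(s,p);print(n,np.round(u));cv2.circle(b,tuple(int(v) for v in np.clip(u,-999,2000)),4,(0,0,255),1)
cv2.imwrite("pics/w2.png",b);im=vision.capture("top");cv2.imwrite("pics/t2.png",im[:,:,::-1])
E
```

```text
time_s: 2.7
position: [0.6095, -0.1632, 0.1138]
tcp_rot: [[0.959, 0.284, -0.0], [0.284, -0.959, -0.0], [-0.0, 0.0, -1.0]]
force: [0.5, 0.3, 0.5]
opening: 0.006
t 2.7 F-frame [ -60.4 -134.2] z 113.8 f [0.5 0.3 0.5] op 0.005579057532662223 q [-25.  38.  86.  -0.  55.  48.]
time_s: 3.53
position: [0.4885, -0.1963, 0.223]
tcp_rot: [[0.959, 0.283, -0.008], [0.283, -0.959, 0.003], [-0.007, -0.005, -1.0]]
force: [0.2, 0.5, -0.2]
opening: 0.003
t 3.5333 F-frame [-185.8 -131.7] z 223.0 f [ 0.2  0.5 -0.2] op 0.0027751201990100826 q [-34.  23.  96.  -0.  62.  40.]
tabup [313.  89.]
p0 [  83. -104.]
p1 [106.  29.]
```

View pics/w2.png

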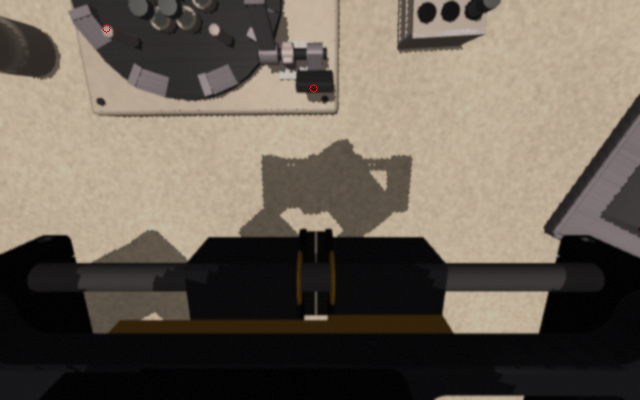

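The wrist view shows the tab tipped to the -x side (315,82), where "up" is predicted (313,89), and peg1 is unmoved, so the pawl is up. Next is the spot behind peg1.

```bash
python3 -c "
from h import *
t=np.radians(174);to(.066*np.cos(t),.066*np.sin(t),.2,-6)"
```

```text
[ 115.2 -141.2   23.8] [-0.03  0.01  6.  ]
```

```bash
python3 -m jog '[[[23,-28,6],[0,0,3],1],[[46,-56,12],[0,0,6],1],[[69,-85,18],[0,0,6],1],[[92,-113,24],[0,0,6],1],[[115,-141,24],[0,0,6],1],[[115,-141,24],[0,0,6],1],[[115,-141,54],[0,0,6],1],[[115,-141,84],[0,0,6],1],[[115,-141,114],[0,0,6],1],[[115,-141,143],[0,0,6],1],[[115,-141,143],[0,0,6],1]]'
python3 - <<'E'
from h import *
where()
for a in (168,162,156,150,144,138,132,126,120,115):
    t=np.radians(a);print(a);to(.066*np.cos(t),.066*np.sin(t),.08,a-180)
E
```

```text
time_s: 4.55
position: [0.5631, -0.028, 0.0751]
tcp_rot: [[0.983, 0.183, -0.009], [0.183, -0.983, 0.003], [-0.009, -0.004, -1.0]]
force: [-1.5, -1.0, -0.8]
opening: 0.003
t 4.55 F-frame [-66.7   8.6] z 75.1 f [-1.5 -1.  -0.8] op 0.002843028184553415 q [-14.  38.  97.   0.  45.  65.]
168
[ 1.6 -5.3 -4.9] [-0.22  0.52  6.18]
162
[  2.7 -12.1  -4.9] [-0.19  0.53 12.18]
156
[  4.5 -18.8  -4.8] [-0.16  0.54 18.18]
150
[  7.  -25.2  -4.8] [-0.14  0.55 24.18]
144
[ 10.2 -31.4  -4.8] [-0.11  0.56 30.18]
138
[ 13.9 -37.2  -4.8] [-0.08  0.57 36.18]
132
[ 18.3 -42.5  -4.9] [-0.05  0.57 42.18]
126
[ 23.2 -47.4  -4.9] [-2.000e-02  5.800e-01  4.818e+01]
120
[ 28.6 -51.7  -4.9] [1.000e-02 5.800e-01 5.418e+01]
115
[ 33.4 -54.9  -4.9] [4.000e-02 5.900e-01 5.918e+01]
```

```bash
python3 -m jog '[[[2,-5,-5],[0,0.5,6],1],[[3,-12,-5],[0,0.5,12],1],[[4.5,-19,-5],[0,0.5,18],1],[[7,-25,-5],[0,0.5,24],1],[[10,-31.5,-5],[0,0.5,30],1],[[14,-37,-5],[0,0.5,36],1],[[18,-42.5,-5],[0,0.5,42],1],[[20.5,-45,-5],[0,0.5,45],1],[[23,-47.5,-5],[0,0.5,48],1],[[26,-49.5,-5],[0,0.5,51],1],[[28.5,-51.7,-5],[0,0.5,54],1],[[28.5,-51.7,-5],[0,0.5,54],1]]'
python3 - <<'E'
from h import *
where();s=bot.read_state();im=vision.capture("wrist");b=im[:,:,::-1].copy()
for i in range(4):
    t=np.radians(45+90*i-45);u=wproj(s,F(.064*np.cos(t),.064*np.sin(t),.097));print(i,np.round(u))
    cv2.circle(b,tuple(int(v) for v in np.clip(u,-999,2000)),4,(0,0,255),1)
c=vision.capture("top")[145:295,250:510,::-1]
cv2.imwrite("pics/w3.png",np.vstack([cv2.resize(b,(520,325)),cv2.resize(c,(520,275),interpolation=cv2.INTER_CUBIC)]))
E
```

```text
time_s: 5.55
position: [0.5866, 0.0268, 0.087]
tcp_rot: [[0.725, -0.688, 0.012], [-0.688, -0.726, -0.003], [0.011, -0.006, -1.0]]
force: [0.2, 0.3, 0.3]
opening: 0.009
t 5.55 F-frame [-28.8  54.6] z 87.0 f [0.2 0.3 0.3] op 0.009486048068810607 q [ -8.  38.  95.  -0.  47. 125.]
0 [201.  69.]
1 [260. 244.]
2 [427. 202.]
3 [393.  12.]
```

View pics/w3.png

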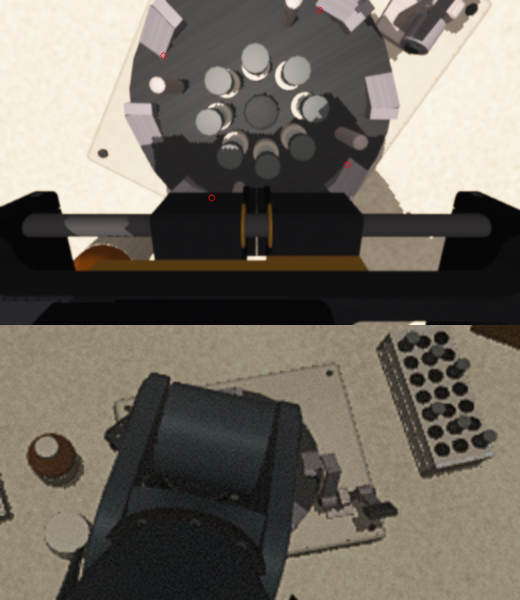

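The wrist view shows peg0's top at (157,85) and peg3's at (293,3), short of the red targets. The pawl is still up. I'll compute the wheel angle.

Run:
```python
from h import *
s=bot.read_state()
for uv,a in(((156,85),45),((293,3),315)):
    p=wray(s,np.array(uv)*640/520,.097)[:2];q=RF.T@(p-O);print(q,np.linalg.norm(q),(np.degrees(np.arctan2(q[1],q[0]))-a+180)%360-180)
for a in (114,108,104,102,100,98,96):
    t=np.radians(a);print(a);to(.066*np.cos(t),.066*np.sin(t),.082,a-180)
```

```text
[0.06020665 0.01726853] 0.06263419708755909 -28.995999568194264
[ 0.01359708 -0.0589041 ] 0.06045306906598532 -32.00185101314787
114
[-3.1 -5.1  4.6] [-0.34 -0.51  6.22]
108
[ -2.  -11.9   4.6] [-0.37 -0.49 12.22]
104
[ -0.8 -16.4   4.7] [-0.39 -0.48 16.22]
102
[ -0.2 -18.6   4.7] [-0.4  -0.47 18.22]
100
[  0.6 -20.8   4.7] [-0.4  -0.47 20.22]
98
[  1.4 -22.9   4.7] [-0.41 -0.46 22.22]
96
[  2.3 -25.    4.7] [-0.42 -0.45 24.22]
```

```bash
python3 -m jog '[[[-3,-3,4.6],[0,-0.5,3],1],[[-3,-5,4.6],[0,-0.5,6],1],[[-2.5,-8.5,4.6],[0,-0.5,9],1],[[-2,-12,4.6],[0,-0.5,12],1],[[-1.5,-14,4.6],[0,-0.5,14],1],[[-0.8,-16.4,4.7],[0,-0.5,16],1],[[-0.3,-18,4.7],[0,-0.5,18],1],[[-0.3,-18,4.7],[0,-0.5,18],1],[[-0.3,-18,4.7],[0,-0.5,18],1]]'
python3 - <<'E'
from h import *
where()
t=np.radians(103);to(.066*np.cos(t),.066*np.sin(t),.082,-77)
E
```

```text
time_s: 6.4
position: [0.5962, 0.0401, 0.0812]
tcp_rot: [[0.479, -0.878, 0.002], [-0.878, -0.479, 0.005], [-0.003, -0.004, -1.0]]
force: [-0.9, -0.5, 0.2]
opening: 0.005
t 6.4 F-frame [-15.8  64.7] z 81.2 f [-0.9 -0.5  0.2] op 0.004631255886576261 q [ -7.  39.  93.   0.  48. 144.]
[ 0.6 -0.9 -0.8] [-0.25  0.17 -0.77]
```

```bash
python3 -m jog '[[[0,6,0],[0,0,0],1],[[0,8,-25],[0,0,0],1],[[0,8,-65],[0,0,0],1],[[0,8,-105],[0,0,0],1],[[0,8,-135],[0,0,-5],1],[[0,8,-140],[0,0,-12],1],[[0,8,-140],[0,0,-12],1]]'; python3 -c "
from h import *
where();to(-.16,-.132,.22,0)"
```

```text
time_s: 6.98
position: [0.5908, 0.0353, 0.2245]
tcp_rot: [[0.652, -0.758, 0.011], [-0.758, -0.652, 0.004], [0.004, -0.011, -1.0]]
force: [-0.5, -0.2, -0.4]
opening: 0.005
t 6.9833 F-frame [-22.3  61.6] z 224.5 f [-0.5 -0.2 -0.4] op 0.005023098438384848 q [ -8.  27.  87.   0.  65. 132.]
[119.7 205.2   2.8] [ -0.4   -0.56 -65.7 ]
```

```bash
python3 -m jog '[[[12,20,2],[0,0,-6],1],[[24,40,2],[0,0,-12],1],[[36,60,2],[0,0,-18],1],[[48,80,2],[0,0,-24],1],[[60,100,2],[0,0,-30],1],[[72,120,2],[0,0,-36],1],[[84,140,2],[0,0,-42],1],[[96,160,2],[0,0,-48],1],[[108,180,2],[0,0,-54],1],[[120,205,3],[0,0,-60],1],[[120,205,3],[0,-0.5,-66],1],[[120,205,3],[0,-0.5,-66],1]]'; python3 -m jog '[[[0,0,0],[0,0,0],1],[[0,0,0],[0,0,0],1]]' | head -1
python3 - <<'E'
from h import *
where();s=bot.read_state();im=vision.capture("wrist");b=im[:,:,::-1].copy()
for i,(x,y,z) in enumerate([(0,.064,.097),(-.064,0,.097),(0,-.064,.097),(-.095,-.13,.13)]):
    u=wproj(s,F(x,y,z));print(i,np.round(u));cv2.circle(b,tuple(int(v) for v in np.clip(u,-999,2000)),4,(0,0,255),1)
cv2.imwrite("pics/w4.png",b)
to(-.135,-.132,.117,0)
E
```

```text
time_s: 7.98
position: [0.5097, -0.1899, 0.2152]
tcp_rot: [[0.96, 0.281, -0.007], [0.281, -0.96, 0.009], [-0.005, -0.01, -1.0]]
force: [0.0, -0.3, -0.4]
opening: 0.007
time_s: 8.15
t 8.15 F-frame [-162.3 -130. ] z 215.9 f [ 0.6 -0.8  0.6] op 0.0041957641517808225 q [-32.  25.  94.   0.  62.  41.]
0 [76. -2.]
1 [166.  82.]
2 [234.  -3.]
3 [316. 121.]
[27.4  2.9 99. ] [-0.52  0.2   0.04]
```

View pics/w4.png

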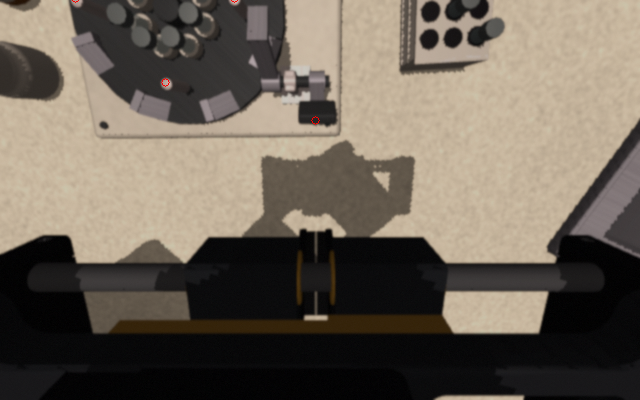

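All three visible pegs sit on their predicted one-notch-back positions (the red marks), and the tab is still up at (317,112). Now I'll tip the pawl down from the -x side.

```bash
python3 -m jog '[[[15,3,30],[0,0,0],1],[[27,3,65],[0,0,0],1],[[27,3,98],[0,0,0],1],[[40,3,98],[0,0,0],1],[[50,3,98],[0,0,0],1],[[60,3,98],[0,0,0],1],[[70,3,98],[0,0,0],1],[[80,3,98],[0,0,0],1],[[88,3,98],[0,0,0],1],[[95,3,98],[0,0,0],1],[[101,3,98],[0,0,0],1],[[101,3,98],[0,0,0],1]]'; python3 -c "
from h import *
where()"; python3 -m jog '[[[-15,0,0],[0,0,0],1],[[-45,0,-15],[0,0,0],1],[[-70,0,-50],[0,0,0],1],[[-95,0,-80],[0,0,0],1],[[-100,-3,-100],[0,0,0],1],[[-100,-3,-100],[0,0,0],1],[[-100,-3,-100],[0,0,0],1]]'|head -1
python3 - <<'E'
from h import *
where();s=bot.read_state();im=vision.capture("wrist");b=im[:,:,::-1].copy()
for i,(x,y,z) in enumerate([(0,.064,.097),(-.064,0,.097),(0,-.064,.097),(-.029,-.13,.13)]):
    u=wproj(s,F(x,y,z));print(i,np.round(u));cv2.circle(b,tuple(int(v) for v in np.clip(u,-999,2000)),4,(0,0,255),1)
c=vision.capture("top")[145:295,250:510,::-1];d=vision.capture("scene")[190:330,200:380,::-1]
d=cv2.resize(d,(360,280),interpolation=cv2.INTER_CUBIC);c=cv2.resize(c,(440,280),interpolation=cv2.INTER_CUBIC)
w=b[0:200,0:500];w=cv2.resize(w,(800,320));cv2.imwrite("pics/w5.png",np.vstack([w,np.hstack([d,c])]))
E
```

```text
time_s: 9.2
position: [0.6098, -0.1622, 0.1188]
tcp_rot: [[0.959, 0.285, -0.003], [0.285, -0.959, 0.006], [-0.001, -0.007, -1.0]]
force: [0.2, -0.9, 0.3]
opening: -0.001
t 9.2 F-frame [ -59.8 -133.2] z 118.8 f [ 0.2 -0.9  0.3] op -0.0014062364789613063 q [-25.  38.  86.   0.  56.  48.]
time_s: 9.78
t 9.7833 F-frame [-161.1 -131.6] z 220.2 f [ 0.6 -0.3  0.2] op 0.00604502991655893 q [-32.  24.  93.   0.  62.  41.]
0 [78.  1.]
1 [166.  84.]
2 [233.   1.]
3 [314.  30.]
```

View pics/w5.png

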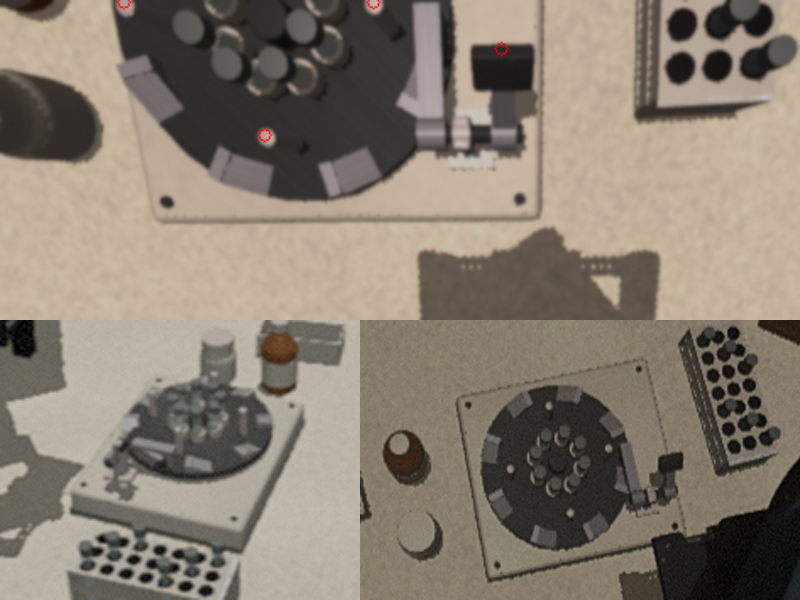

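The wrist view shows the tab in its "down" place on the red mark, with pegs on their marks. As a numeric check, I'll compare the tab and arm in the fixed top camera with the start image, when the pawl was fully down, then check the bystanders the same way.

Run:
```python
from h import *
a=cv2.imread("pics/top0.png");b=vision.capture("top")[:,:,::-1].copy();cv2.imwrite("pics/t5.png",b)
for n,im in(("start",a),("now",b)):
    g=cv2.cvtColor(im,6)[208:232,422:446];m=(g<45).astype(np.uint8);k,l,st,c=cv2.connectedComponentsWithStats(m)
    j=1+np.argmax(st[1:,4]);print(n,"tab",c[j]+[422,208],st[j])
d=np.abs(a.astype(int)-b).sum(2)
for n,(x0,y0,x1,y1) in dict(bottle=(260,198,294,236),jar=(268,242,302,276),trough=(210,190,260,262),rack=(436,140,500,230),tabarm=(404,205,444,250)).items():
    print(n,"changed px frac",round(float((d[y0:y1,x0:x1]>60).mean()),4))
A=cv2.cvtColor(a,6)[205:250,404:444].astype(np.float32);B=cv2.cvtColor(b,6)[205:250,404:444].astype(np.float32)
print(cv2.phaseCorrelate(A[3:27,16:],B[3:27,16:]))
t=vision.capture("wrist");s=bot.read_state()
p=wray(s,(166,85),.097)[:2];q=RF.T@(p-O);print("wheel",np.arctan2(q[1],q[0])%(2*np.pi)-np.radians(225))
```

```text
start tab [432.78169014 221.71126761] [  4   8  15  16 142]
now tab [432.90225564 221.65413534] [  4   8  15  16 133]
bottle changed px frac 0.0596
jar changed px frac 0.1099
trough changed px frac 0.0897
rack changed px frac 0.047
tabarm changed px frac 0.0422
((0.027932717152568287, 0.15289664198022201), 0.97480401976241)
wheel -0.7938115674431732
```

```bash
python3 -c "
from h import *
print(bot.hand_in());where()"
```

```text
the job is handed in; nothing more can be done
None
the job is handed in; nothing more can be done
```

The feeder is set back one notch with the pawl down in it, and I handed the job in at about 10 s on the robot's clock. The hand-in gives no verdict.

I pushed the thumb tab over with the closed fingertips until the pawl stayed up. Then I pushed peg1 clockwise by one notch in two strokes, and tipped the pawl back down from the other side.

**Last checks:**
- **Wheel:** it measured about -0.79 rad against a target of -0.785, and the pegs sat on their predicted positions in the wrist picture.
- **Pawl:** in the top camera the tab is back within about 0.15 px of its starting, fully-down position; 0.05 rad would show as roughly 1.3 px.
- **Arm:** it is clear of everything, and forces stayed under about 2 N wherever I read them.
- **Bystanders:** the arm never came near them and they look unmoved in the pictures. My numeric check on them was inconclusive: 5–11% of pixels in their areas changed, probably image noise and the arm's shadow, and I did not measure their positions again.

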